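# Index the sampling carousel and swing in the arm

## Task

With the blue sampling arm still parked, push a spoke of the carousel with a fingertip and turn it until the orange-capped vial stands at the sampling station, in line with the red mark and the arm's post. Then push the arm fully in against its stop, so that its head stands over the orange cap. Leave the vials in their cups, neither touched nor lifted, and disturb nothing else on the bench.

Things in the scene. Friction and masses are not known exactly. Their poses are not given: they have to be found in the camera images.
- sampler: fixed white foot of the carousel: round, radius 78 mm, 12 mm high; origin at its centre on the table. A white strip (44 mm wide, 10 mm high, red line on it) leads along its +y axis to the arm's post, 160 mm from the carousel's axis. Apart from foot, strip and post there is nothing below the spokes
- carousel_hub (a point): on the carousel's upright axis, 42 mm above the table, the height of the spokes' centrelines. The carousel: aluminium disc (radius 72 mm, top at 30 mm), grey hub (radius 16 mm, top at 56 mm), four dark level spokes 90 degrees apart: round bars 12 mm thick, bare from the disc's edge to a black ball (18 mm) centred 112 mm from the axis
- spoke_tip (a point): centre of the ball at the end of one of the four identical spokes, 42 mm above the table; the others stand 90, 180 and 270 degrees round from it
- carousel (a joint): turn of the carousel, rad, counter-clockwise from above positive, 0 at the start; it turns both ways by a full turn and more (stops at -7 and 7) against friction of about 0.12 N m (1.2 N at a spoke's end), and stays where it is left
- station (a point): the sampling place: a point fixed to the foot, 50 mm from the carousel's axis straight towards the arm's post (where the red line points), 78 mm above the table, the height of the vials' tops; below the arm's head when the arm is fully in
- swing (a joint): swing of the blue sampling arm about its upright post, rad: 0 = fully in, against its stop, pointing at the carousel's axis; grows counter-clockwise from above as it swings out (parked at 1.3 to 1.7; outer stop 1.9). Friction about 0.06 N m, stays where it is left
- swing_pivot (a point): on the arm's axis, half-way up the arm (109 mm above the table), 160 mm from the carousel's axis. The post is 18 mm thick; its grey head has radius 15 mm and reaches 122 mm above the table
- swing_head (a point): on the axis of the white round head (20 mm across, from 94 to 120 mm above the table, thin tip down to 86 mm) at the arm's free end, 110 mm from the pivot, 109 mm above the table. Between them the arm is a level blue bar 12 mm thick and 18 mm high (100 to 118 mm above the table), passing 22 mm above the vials
- orange_vial: the vial to be sampled: amber glass, orange cap, 24 mm across, 45 mm tall, about 30 g; origin at the centre of its underside, 33 mm above the table. It stands loose in one of the carousel's four grey cups (33 mm across, rim at 50 mm), whose centres lie 50 mm from the axis, half-way between the spokes; which cup holds which vial varies
- blue_vial: a like vial with a blue cap in another cup; origin at the centre of its underside
- green_vial: a like vial with a green cap in another cup; origin at the centre of its underside
- white_vial: a like vial with a white cap in another cup; origin at the centre of its underside
- beaker: bystander: glass beaker, 68 mm across, 90 mm tall; origin at the centre of its underside
- flask: bystander: green glass conical flask, 72 mm across, 108 mm tall; origin at the centre of its underside
- wash_bottle: bystander: yellow wash bottle, 60 mm across, 175 mm tall with its spout; origin at the centre of its underside
- dropper: bystander: small amber dropper bottle with an orange bulb, 34 mm across, 84 mm tall; origin at the centre of its underside
Not all that is in view belongs to the job. What is shaped like the blue_vial but yellow is not meant.

How it is judged:
By the outcome, as a careful person would: the job done as asked, in the order asked, and still so for the second after the job is handed in, with the robot touching nothing.
It also fails if it takes over 69 s, if anything falls off the work surface, if the arm or the gripper's body presses on something with over 40 N, if the wrist force passes 120 N, or if a joint passes its speed limit or range.

## Robot

A 6-joint arm with a two-finger parallel gripper is mounted at the origin on the work surface. World frame = base frame: x ahead of the robot, y to its left, z up, the work surface at z = 0. Lengths are in mm, angles in rad, forces in N, time in s.
With the tool pointing down it reaches from about 275 to 1000 mm from the base axis. Payload 8.4 kg.
Tool frame: the origin (TCP) lies midway between the tips of the shut fingers; the grasp point (between the pads) lies grip_depth behind it (grip_depth is the distance from the TCP to the grasp point, in mm); z points along the fingers, y is the line along which they close (so a half turn about z gives the same grasp; the last joint's range is limited). The gripper opens to 85 mm and grips with 20 to 120 N. Pads are 22 mm wide; open, the fingers measure 114 mm over their backs; the gripper's body (76 mm by 85 mm) begins 54 mm behind the grasp point. The pads swing forward as they close: fully open they stand 13 mm farther back than shut.
Start: joints at [1.135, 0.353, 1.633, -0, 1.155, -0.002], TCP at [262.7, 567.112, 231.281] pointing down, gripper open.
Joint ranges: [-2.63, 2.63], [-0.92, 2.1], [0.06, 2.66], [-1.3, 4.44], [0, 2.69], [-3.02, 3.02]. Speed limits (rad/s): [2.22, 2.22, 2.79, 3.14, 3.14, 3.14].

## Interface

Orientations are given as [roll, pitch, yaw] about the fixed x, y, z axes, in that order (R = Rz(yaw) Ry(pitch) Rx(roll)).
In Python, from rig import * gives the robot as it stands.
- The arm moves only by the shell command python3 -m creep 'ROWS' [FORCE]. ROWS is JSON, a list of rows, each an object of numbers: "x", "y", "z": the shift along the tool's x, y, z in mm; "rx", "ry", "rz": the turn, a rotation vector about the tool's x, y, z in rad; "hand": the finger opening in mm, from 0 to 85.4. A call has 1 to 20 rows; each row shifts and turns the commanded pose from where the row before left it, along the tool's axes as they then stand; what a row does not reach is not made up. A row lasts 1/8 s, in which the tool goes at most 62.5 mm and 10.7 degrees, less where a joint would pass 70% of its speed; a pose out of reach is approached as far as the arm can. A call with a gripper value outside its range is refused whole. The fingers move at their own pace and stop on an object; FORCE is the grip in N (left out, the last holds). Time passes only in rows, so rows that do not move let the fingers close. It gives the time, the measured TCP pose, the force, the opening and the grip force at its end, in the units of the state.
- sense(): the state, without advancing time (a new reading comes with each control period).
- grab_frame(name): name is "side" or "top"; returns the picture (480x640x3 uint8, red, green, blue); there is no depth.
- get_calibration(name): a dict with "K" (3x3 intrinsics, pixels), "R" (3x3) and "t" (3): a world point X has camera coordinates R X + t. Camera axes: x right, y down, z forward; pixel columns grow to the right and rows downward; lengths in mm; the calibration is good to about 2 mm. A picture is of the moment at which its call begins. get_calibration takes no time and is no camera call.
- sign_off(): hands the job in; it is judged then, once.
The state is a dict: "clock": time; "qpos": joint angles; "qvel": joint speeds; "joint_efforts": joint torques, N m; "eef_pos": TCP position; "tcp_rot": TCP orientation; "contact_force": force on the tool from outside, world axes, zero at the start; "wrist_torque": the same for the moment, N m; "opening": opening from 0.0 (shut) to 1.0 (fully open); "grasp_force": force on a finger pad.
Only numpy, scipy, OpenCV 4.12 (cv2) and the standard library are available. Lean on these libraries where they do the work, as an engineer would, in place of code of your own. Each camera call takes 0.05 s, during which the arm holds its last target. There are 200 camera calls.

## Working session

There is one attempt and no reset: what is moved stays moved. The work goes in short steps, Python scripts to look and compute and a shell command to move; the robot and the scene stay as the last step left them, time stands still between calls to the robot, and variables do not carry over. Pictures are saved under pics/ and viewed, at most 10 in all, crops included, and the job is handed in when it is done.

```bash
mkdir -p pics
python3 - <<'E'
from rig import *
import cv2, numpy as np
for n in("top","side"):
    f=grab_frame(n); cv2.imwrite(f"pics/{n}0.png",f[:,:,::-1]); c=get_calibration(n); print(n,c)
s=sense(); print(s)
E
```

```text
top {'K': array([[560.01666284,   0.        , 322.29983801],
       [  0.        , 560.01666284, 231.07159969],
       [  0.        ,   0.        ,   1.        ]]), 'R': array([[-0.00995695, -0.9998866 , -0.01129781],
       [-0.99934544,  0.01034325, -0.03466556],
       [ 0.03477848,  0.01094525, -0.99933511]]), 't': array([ -16.98681412,  492.41091573, 1298.49931103])}
side {'K': array([[440.47133409,   0.        , 310.19216486],
       [  0.        , 440.47133409, 241.03896196],
       [  0.        ,   0.        ,   1.        ]]), 'R': array([[ 0.93032045, -0.36663834, -0.00895469],
       [-0.2308569 , -0.56646263, -0.79109113],
       [ 0.28497184,  0.73803551, -0.61163276]]), 't': array([-468.85464938,  179.06569939,  793.79384307])}
{'clock': 0.1, 'qpos': array([ 1.13457000e+00,  3.53576114e-01,  1.63408655e+00,  1.15785147e-05,
        1.15521132e+00, -2.37761488e-03]), 'qvel': array([-0.00117759, -0.00273434, -0.0031892 , -0.001388  , -0.00026411,
       -0.00020806]), 'joint_efforts': array([-6.51709015e-04, -6.06358123e+01, -3.42817140e+01, -2.08462611e-04,
        4.11581612e-03, -2.79147662e-05]), 'eef_pos': array([262.52387689, 566.69879028, 230.62703018]), 'tcp_rot': array([-3.14031135e+00, -1.36334331e-05,  2.70773925e+00]), 'contact_force': array([0.31002835, 0.22397967, 0.2118373 ]), 'wrist_torque': array([-0.01426532, -0.01922799,  0.0343412 ]), 'grasp_force': 0.0, 'opening': 0.997363712954972}
```

View pics/top0.png

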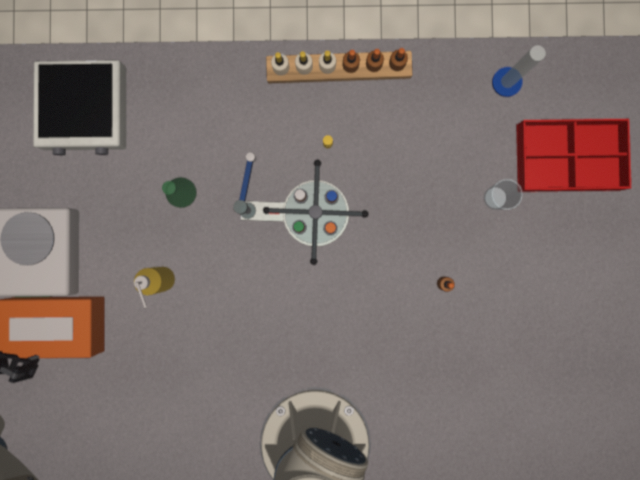

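View pics/side0.png

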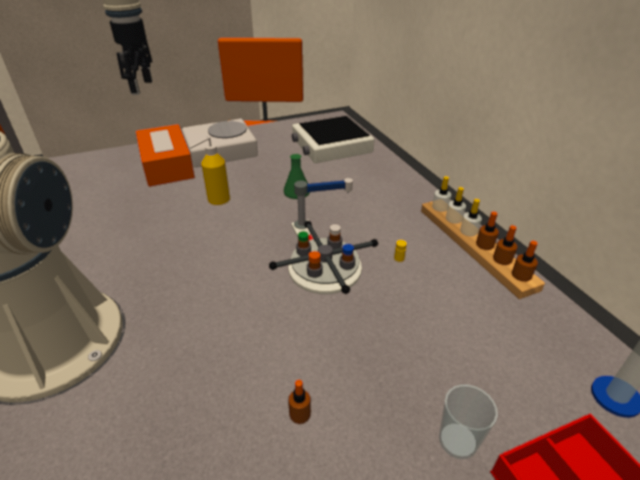

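The top view shows the carousel at (316,212), with the post at (242,208) and the arm head at (250,157). The orange cap is at (330,228), blue at (332,197), green at (299,227) and white at (300,195).

Orange candidates are the cap at (330,228), the dropper bulb at (447,284) and the rack bottles at about (375,58). Only (330,228) stands in a carousel cup, so that is the vial meant. I'll measure it and confirm with a crop.

```bash
cat > h.py <<'E'
from rig import *
import cv2, numpy as np
def ray(n,u,v,z):
    c=get_calibration(n);K,R,t=[np.array(c[k]) for k in"KRt"]
    o=-R.T@t; d=R.T@np.linalg.solve(K,[u,v,1.]); return (o+d*(z-o[2])/d[2])
def proj(n,X):
    c=get_calibration(n);K,R,t=[np.array(c[k]) for k in"KRt"]
    p=K@(R@np.array(X,float)+t); return p[:2]/p[2]
def blob(f,lo,hi,box):
    x0,y0,x1,y1=box; h=cv2.cvtColor(f[y0:y1,x0:x1],cv2.COLOR_RGB2HSV)
    m=cv2.inRange(h,lo,hi); n,l,s,c=cv2.connectedComponentsWithStats(m)
    return [(round(c[i][0]+x0,1),round(c[i][1]+y0,1),int(s[i][4])) for i in range(1,n) if s[i][4]>8]
def state(f,verbose=True):
    """balls, caps, arm from top image"""
    box=(200,140,380,275)
    r={}
    r['dark']=blob(cv2.erode(cv2.dilate(f,np.ones((1,1))),np.ones((1,1))),(0,0,0),(180,255,38),box)
    r['orange']=blob(f,(3,150,120),(16,255,255),box)
    r['blue']=blob(f,(105,120,60),(125,255,255),box)
    r['green']=blob(f,(50,90,50),(85,255,255),box)
    return r
E
python3 - <<'E'
from h import *
f=cv2.imread("pics/top0.png")[:,:,::-1].copy()
for k,v in state(f).items(): print(k,v)
cv2.imwrite("pics/crop0.png",cv2.resize(f[135:275,210:380][:,:,::-1],None,fx=4,fy=4,interpolation=cv2.INTER_CUBIC))
for nm,u,v,z in [("hub",316,212,56),("t1",318,163,42),("t2",365,214,42),("t3",314,261,42),("t4",267,210,42),("orange",330.5,228,78),("post",241,208,122),("head",250,157,120),("yel",328,141,45),("beak",507,195,0),("wash",154,280,40),("flask",181,192,30)]: print(nm,ray("top",u,v,z).round(1))
E
```

```text
dark []
orange [(np.float64(330.1), np.float64(227.3), 71)]
blue [(np.float64(245.5), np.float64(180.7), 151), (np.float64(331.4), np.float64(195.6), 71)]
green [(np.float64(298.2), np.float64(226.1), 68)]
hub [533.7  -8.7  56. ]
t1 [646.7 -14.1  42. ]
t2 [ 528.9 -119.9   42. ]
t3 [423.3  -2.8  42. ]
t4 [540.4 103.2  42. ]
orange [496.4 -40.9  78. ]
post [539.4 150.1 122. ]
head [649.1 130.5 120. ]
yel [696.4 -37.4  45. ]
beak [ 572.7 -455.9    0. ]
wash [383.6 362.2  40. ]
flask [585.  302.9  30. ]
```

View pics/crop0.png

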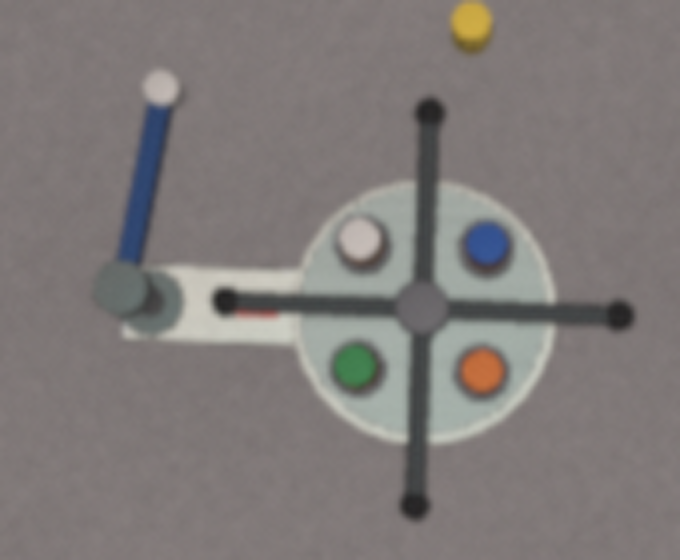

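The crop confirms the orange cap in the lower-right cup at crop pixel (482,370), with the spoke balls at (430,113), (620,315), (414,505) and (226,300). The ball centres average to the axis at about (535,-8). The post is 160 mm from it, which matches the description.

Next I'll check the station direction against the red line and work out the approach.

```bash
cat >> h.py <<'E'
def go(p,yaw_deg=None):
    """tool-frame shift to world TCP p, with tool down at given/current yaw"""
    from scipy.spatial.transform import Rotation as Ro
    s=sense(); e=s['tcp_rot'].copy(); 
    if yaw_deg is not None: e=np.array([np.pi,0,np.radians(yaw_deg)])
    return (Ro.from_euler('xyz',e).as_matrix().T@(np.array(p,float)-s['eef_pos'])).round(1), s['eef_pos'].round(1), np.degrees(s['tcp_rot'][2]).round(2)
E
python3 - <<'E'
from h import *
f=cv2.imread("pics/top0.png")[:,:,::-1].copy()
B=[(317.5,163.2),(365,213.7),(313.5,261.2),(266.5,210)]
P=np.array([ray("top",u,v,42) for u,v in B]); ax=P.mean(0); d=P-ax
print(ax.round(1),np.hypot(d[:,0],d[:,1]).round(1),np.degrees(np.arctan2(d[:,1],d[:,0])).round(1))
for nm,(u,v),z in [("post",(240.5,207),122),("head",(250.2,157.2),120),("orange",(330.1,227.3),78),("blue",(331.4,195.6),78),("green",(298.2,226.1),78)]:
    q=ray("top",u,v,z)-ax; print(nm,(q+ax).round(1),np.hypot(*q[:2]).round(1),np.degrees(np.arctan2(q[1],q[0])).round(1))
h=cv2.cvtColor(f,cv2.COLOR_RGB2HSV).astype(int)
m=((h[...,0]<8)|(h[...,0]>172))&(h[...,1]>70); m[:200]=0;m[222:]=0;m[:,:255]=0;m[:,295:]=0
ys,xs=np.nonzero(m); print(xs.mean(),ys.mean(),xs.min(),xs.max(),ys.min(),ys.max())
q=ray("top",xs.mean(),ys.max(),10)-ax; print("red lower edge",q.round(1),np.degrees(np.arctan2(q[1],q[0])))
# strip edges (white, low saturation, bright)
for u in (250,258,275,283):
    col=f[190:230,u].mean(1); w=np.nonzero(col>165)[0]+190; 
    a,b=ray("top",u,w.min()-.5,10)-ax,ray("top",u,w.max()+.5,10)-ax; print(u,a.round(1),b.round(1),((a+b)/2).round(1))
print(go([555,-99,231],177), go([649,131,231]))
E
```

```text
[534.8  -7.5  42. ] [111.6 112.4 112.1 112. ] [ -2.8 -92.6 177.   87.1]
post [541.6 151.1 122. ] 158.8 87.5
head [648.7 130.  120. ] 178.6 50.4
orange [498.  -40.1  78. ] 49.1 -138.5
blue [568.2 -43.7  78. ] 49.2 -47.3
green [501.3  30.4  78. ] 50.6 131.4
273.5 212.64285714285714 269 278 212 213
red lower edge [  0.8  99.1 -32. ] 89.5298342921778Traceback (most recent call last):
  File "<stdin>", line 15, in <module>
    return umr_minimum(a, axis, None, out, keepdims, initial, where)
ValueError: zero-size array to reduction operation minimum which has no identity
```

```bash
python3 -m creep '[{"rz":-0.18},{"rz":-0.18},{"rz":-0.02,"hand":0},{}]' ; python3 -c "
from h import *
print(go([555,-98,231]),go([555,-98,34]))"
```

```text
(array([-5.448e+02, -4.802e+02,  2.000e-01]), array([262.5, 566.7, 230.6]), np.float64(155.14)) (array([-544.8, -479.9,  197.2]), array([262.5, 566.7, 230.6]), np.float64(155.14))schema error: expected keys x, y, z, rx, ry, rz, hand
```

```bash
python3 -m creep '[{"rz":-0.18,"hand":0},{"rz":-0.18,"hand":0},{"rz":-0.02,"hand":0},{"hand":0}]' ; python3 -c "
from h import *
print(go([555,-98,231]),go([555,-98,34]))"
```

```text
(array([-5.448e+02, -4.802e+02,  2.000e-01]), array([262.5, 566.7, 230.6]), np.float64(155.14)) (array([-544.8, -479.9,  197.2]), array([262.5, 566.7, 230.6]), np.float64(155.14))schema error: expected keys x, y, z, rx, ry, rz, hand
```

```bash
python3 -m creep '[{"x":0,"y":0,"z":0,"rx":0,"ry":0,"rz":-0.18,"hand":0},{"x":0,"y":0,"z":0,"rx":0,"ry":0,"rz":-0.18,"hand":0},{"x":0,"y":0,"z":0,"rx":0,"ry":0,"rz":-0.02,"hand":0},{"x":0,"y":0,"z":0,"rx":0,"ry":0,"rz":0,"hand":0}]' ; python3 -c "
from h import *
print(go([555,-98,231]),go([555,-98,34]))"
```

```text
clock: 0.6
eef_pos: [262.6, 567.0, 231.1]
tcp_rot: [-3.141, -0.0, 3.084]
contact_force: [-0.7, -0.7, -0.3]
opening: 0.145
grasp_force: 0.0
(array([-3.299e+02, -6.472e+02,  2.000e-01]), array([262.6, 567. , 231.1]), np.float64(176.72)) (array([-329.9, -647.1,  197.2]), array([262.6, 567. , 231.1]), np.float64(176.72))
```

```bash
python3 -m creep '[{"x":-20,"y":-40,"z":0,"rx":0,"ry":0,"rz":0,"hand":0},{"x":-20,"y":-40,"z":0,"rx":0,"ry":0,"rz":0,"hand":0},{"x":-20,"y":-40,"z":0,"rx":0,"ry":0,"rz":0,"hand":0},{"x":-20,"y":-40,"z":0,"rx":0,"ry":0,"rz":0,"hand":0},{"x":-20,"y":-40,"z":0,"rx":0,"ry":0,"rz":0,"hand":0},{"x":-20,"y":-40,"z":0,"rx":0,"ry":0,"rz":0,"hand":0},{"x":-20,"y":-40,"z":0,"rx":0,"ry":0,"rz":0,"hand":0},{"x":-20,"y":-40,"z":0,"rx":0,"ry":0,"rz":0,"hand":0},{"x":-20,"y":-40,"z":0,"rx":0,"ry":0,"rz":0,"hand":0},{"x":-20,"y":-40,"z":0,"rx":0,"ry":0,"rz":0,"hand":0},{"x":-20,"y":-40,"z":0,"rx":0,"ry":0,"rz":0,"hand":0},{"x":-20,"y":-40,"z":0,"rx":0,"ry":0,"rz":0,"hand":0},{"x":-20,"y":-40,"z":0,"rx":0,"ry":0,"rz":0,"hand":0},{"x":-20,"y":-40,"z":0,"rx":0,"ry":0,"rz":0,"hand":0},{"x":-20,"y":-40,"z":0,"rx":0,"ry":0,"rz":0,"hand":0},{"x":-20,"y":-40,"z":0,"rx":0,"ry":0,"rz":0,"hand":0},{"x":-10,"y":-7,"z":0,"rx":0,"ry":0,"rz":0,"hand":0},{"x":0,"y":0,"z":0,"rx":0,"ry":0,"rz":0,"hand":0},{"x":0,"y":0,"z":0,"rx":0,"ry":0,"rz":0,"hand":0}]' ; python3 -c "
from h import *
print(go([555,-98,34]),sense()['qpos'].round(2))
f=grab_frame('side');cv2.imwrite('pics/s1.png',cv2.resize(f[100:340,180:480][:,:,::-1],None,fx=2.5,fy=2.5))"
```

```text
clock: 2.98
eef_pos: [556.9, -95.6, 231.1]
tcp_rot: [3.141, -0.001, 3.088]
contact_force: [0.2, 0.8, 0.5]
opening: -0.002
grasp_force: 0.0
(array([  1.6,  -2.6, 197.1]), array([556.9, -95.6, 231.1]), np.float64(176.92)) [-0.17  0.26  1.76  0.    1.12 -1.69]
```

View pics/s1.png

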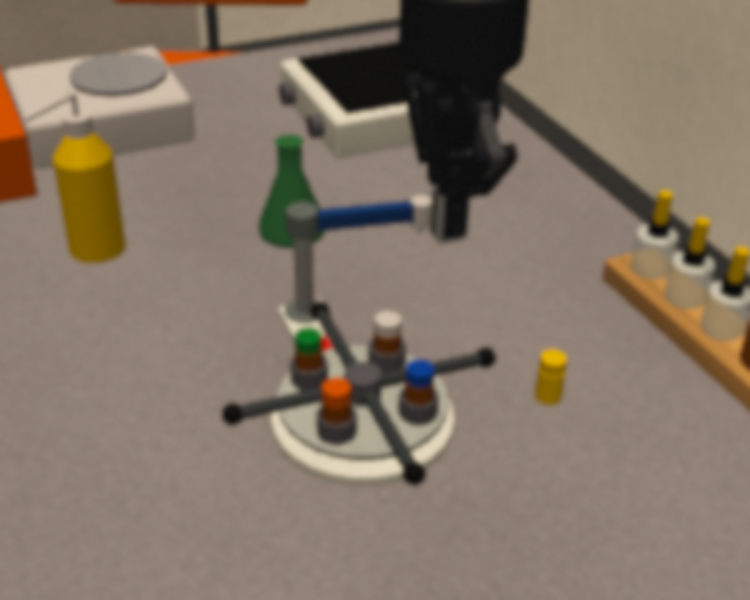

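The shut fingertip at crop (450,235) hangs clear of the vials, and the gripper is slim near the tip. I'll descend behind the spoke that points towards -y.

```bash
python3 -m creep '[{"x":1,"y":-2,"z":30,"rx":0,"ry":0,"rz":0,"hand":0},{"x":0,"y":0,"z":35,"rx":0,"ry":0,"rz":0,"hand":0},{"x":0,"y":0,"z":35,"rx":0,"ry":0,"rz":0,"hand":0},{"x":0,"y":0,"z":35,"rx":0,"ry":0,"rz":0,"hand":0},{"x":0,"y":0,"z":25,"rx":0,"ry":0,"rz":0,"hand":0},{"x":0,"y":0,"z":20,"rx":0,"ry":0,"rz":0,"hand":0},{"x":0,"y":0,"z":14,"rx":0,"ry":0,"rz":0,"hand":0},{"x":0,"y":0,"z":0,"rx":0,"ry":0,"rz":0,"hand":0},{"x":2,"y":0,"z":0,"rx":0,"ry":0,"rz":0,"hand":0},{"x":2,"y":0,"z":0,"rx":0,"ry":0,"rz":0,"hand":0},{"x":0,"y":0,"z":0,"rx":0,"ry":0,"rz":0,"hand":0},{"x":0,"y":0,"z":0,"rx":0,"ry":0,"rz":0,"hand":0}]'; python3 -c "
from h import *
f=grab_frame('side');cv2.imwrite('pics/s2.png',cv2.resize(f[160:310,240:440][:,:,::-1],None,fx=4,fy=4))"
```

```text
clock: 4.53
eef_pos: [552.5, -98.5, 37.6]
tcp_rot: [-3.142, 0.001, 3.088]
contact_force: [-0.9, 0.2, 0.4]
opening: 0.001
grasp_force: 0.0
```

View pics/s2.png

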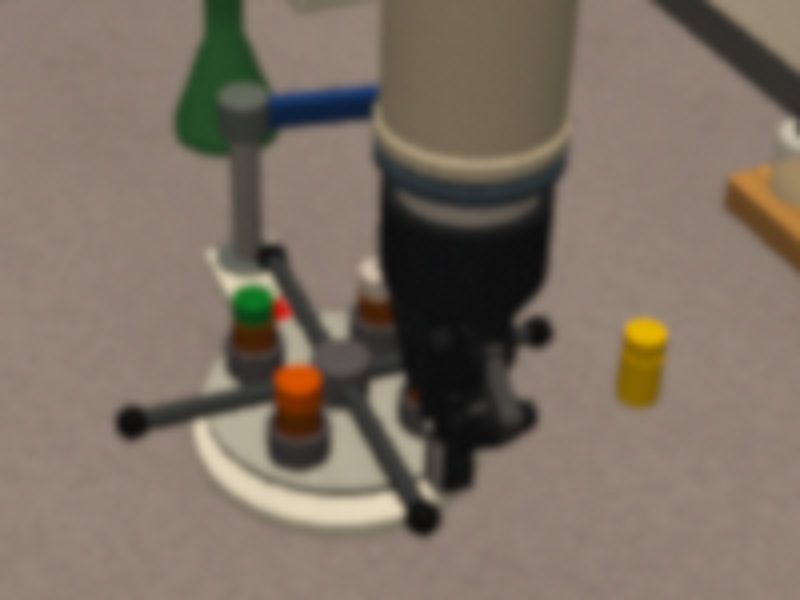

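The knuckles sit well above the vial tops, and the tip is beside the spoke ball at crop (422,515). I'll lower 4 mm, touch the spoke, then push it round in an arc.

```bash
python3 -m creep '[{"x":0,"y":0,"z":4,"rx":0,"ry":0,"rz":0,"hand":0},{"x":3,"y":0,"z":0,"rx":0,"ry":0,"rz":0,"hand":0},{"x":2,"y":0,"z":0,"rx":0,"ry":0,"rz":0,"hand":0},{"x":3.7,"y":-0.5,"z":0,"rx":0,"ry":0,"rz":0.04,"hand":0},{"x":7.3,"y":-1.1,"z":0,"rx":0,"ry":0,"rz":0.08,"hand":0},{"x":7.3,"y":-1.1,"z":0,"rx":0,"ry":0,"rz":0.08,"hand":0},{"x":7.3,"y":-1.1,"z":0,"rx":0,"ry":0,"rz":0.08,"hand":0},{"x":7.3,"y":-1.1,"z":0,"rx":0,"ry":0,"rz":0.08,"hand":0},{"x":7.3,"y":-1.1,"z":0,"rx":0,"ry":0,"rz":0.08,"hand":0},{"x":3.7,"y":-0.5,"z":0,"rx":0,"ry":0,"rz":0.04,"hand":0},{"x":0,"y":0,"z":0,"rx":0,"ry":0,"rz":0,"hand":0}]'
cat >> h.py <<'E'
AX=np.array([534.8,-7.5])
def report():
    f=grab_frame('top'); s=sense(); r=state(f); del r['dark']
    p=s['eef_pos'][:2]-AX; print('tcp rad',np.hypot(*p).round(1),'ang',np.degrees(np.arctan2(p[1],p[0])).round(1),'z',s['eef_pos'][2].round(1),'yaw',np.degrees(s['tcp_rot'][2]).round(1),'F',s['contact_force'].round(1),'q6',s['qpos'][5].round(2))
    for k,v in r.items():
        for a in v:
            q=ray('top',a[0],a[1],78)[:2]-AX; print(k,a[2],np.hypot(*q).round(1),np.degrees(np.arctan2(q[1],q[0])).round(1))
    return f
E
python3 -c "
from h import *
report()"
```

```text
clock: 5.95
eef_pos: [503.4, -93.3, 33.4]
tcp_rot: [3.142, -0.0, 2.608]
contact_force: [0.4, -0.5, -0.5]
opening: -0.006
grasp_force: 0.0
tcp rad 91.3 ang -110.0 z 33.4 yaw 149.5 F [-0.2 -0.3 -0.1] q6 -1.22
orange 27 47.8 -172.9
blue 151 168.8 65.9
green 70 50.4 104.1
```

```bash
python3 -m creep '[{"x":3.7,"y":-0.5,"z":0,"rx":0,"ry":0,"rz":0.04,"hand":0},{"x":7.3,"y":-1.1,"z":0,"rx":0,"ry":0,"rz":0.08,"hand":0},{"x":7.3,"y":-1.1,"z":0,"rx":0,"ry":0,"rz":0.08,"hand":0},{"x":7.3,"y":-1.1,"z":0,"rx":0,"ry":0,"rz":0.08,"hand":0},{"x":7.3,"y":-1.1,"z":0,"rx":0,"ry":0,"rz":0.08,"hand":0},{"x":7.3,"y":-1.1,"z":0,"rx":0,"ry":0,"rz":0.08,"hand":0},{"x":7.3,"y":-1.1,"z":0,"rx":0,"ry":0,"rz":0.08,"hand":0},{"x":7.3,"y":-1.1,"z":0,"rx":0,"ry":0,"rz":0.08,"hand":0},{"x":7.3,"y":-1.1,"z":0,"rx":0,"ry":0,"rz":0.08,"hand":0},{"x":7.3,"y":-1.1,"z":0,"rx":0,"ry":0,"rz":0.08,"hand":0},{"x":7.3,"y":-1.1,"z":0,"rx":0,"ry":0,"rz":0.08,"hand":0},{"x":7.3,"y":-1.1,"z":0,"rx":0,"ry":0,"rz":0.08,"hand":0},{"x":7.3,"y":-1.1,"z":0,"rx":0,"ry":0,"rz":0.08,"hand":0},{"x":7.3,"y":-1.1,"z":0,"rx":0,"ry":0,"rz":0.08,"hand":0},{"x":7.3,"y":-1.1,"z":0,"rx":0,"ry":0,"rz":0.08,"hand":0},{"x":7.3,"y":-1.1,"z":0,"rx":0,"ry":0,"rz":0.08,"hand":0},{"x":7.3,"y":-1.1,"z":0,"rx":0,"ry":0,"rz":0.08,"hand":0},{"x":7.3,"y":-1.1,"z":0,"rx":0,"ry":0,"rz":0.08,"hand":0},{"x":3.7,"y":-0.5,"z":0,"rx":0,"ry":0,"rz":0.04,"hand":0},{"x":0,"y":0,"z":0,"rx":0,"ry":0,"rz":0,"hand":0}]'; python3 -c "
from h import *
report()"
```

```text
clock: 8.5
eef_pos: [445.0, 13.4, 33.3]
tcp_rot: [3.141, -0.0, 1.169]
contact_force: [-1.1, 0.8, -0.1]
opening: -0.002
grasp_force: 0.0
tcp rad 92.3 ang 167.0 z 33.3 yaw 67.0 F [ 0.3 -0.2 -0.4] q6 0.43
orange 71 50.3 111.9
blue 154 168.9 65.9
green 70 49.6 22.6
```

```bash
python3 -m creep '[{"x":3.7,"y":-0.5,"z":0,"rx":0,"ry":0,"rz":0.04,"hand":0},{"x":7.3,"y":-1.1,"z":0,"rx":0,"ry":0,"rz":0.08,"hand":0},{"x":7.3,"y":-1.1,"z":0,"rx":0,"ry":0,"rz":0.08,"hand":0},{"x":7.3,"y":-1.1,"z":0,"rx":0,"ry":0,"rz":0.08,"hand":0},{"x":5.5,"y":-0.8,"z":0,"rx":0,"ry":0,"rz":0.06,"hand":0},{"x":1.8,"y":-0.3,"z":0,"rx":0,"ry":0,"rz":0.02,"hand":0},{"x":0,"y":0,"z":0,"rx":0,"ry":0,"rz":0,"hand":0},{"x":0,"y":0,"z":0,"rx":0,"ry":0,"rz":0,"hand":0}]'; python3 -c "
from h import *
f=report()
cv2.imwrite('pics/t3.png',f[:,:,::-1])
cv2.imwrite('pics/t3c.png',cv2.resize(f[145:270,215:375][:,:,::-1],None,fx=4.8,fy=4.8,interpolation=cv2.INTER_CUBIC))"
```

```text
clock: 9.55
eef_pos: [457.7, 43.6, 33.3]
tcp_rot: [3.141, -0.0, 0.809]
contact_force: [-0.2, -0.2, 0.0]
opening: 0.005
grasp_force: 0.0
tcp rad 92.5 ang 146.5 z 33.3 yaw 46.3 F [ 0.7  0.2 -0.5] q6 0.85
orange 74 50.3 91.9
blue 153 168.9 65.9
green 71 49.4 2.0
```

View pics/t3c.png

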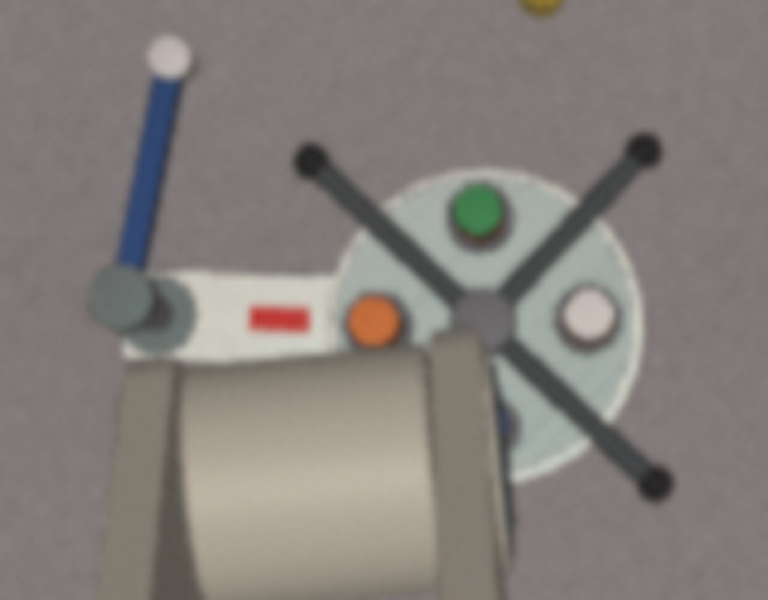

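The red mark at crop (279,319) is now clear of the spokes, and the orange cap at (373,321) is nearly in line with it. I'll compute the remaining turn.

Run:
```python
from h import *
f=cv2.imread("pics/t3.png")[:,:,::-1].copy()
P=np.array([ray("top",u,v,42)[:2] for u,v in[(279.6,178.3),(349.4,176.0),(351.5,245.8)]])
ax=(P[0]+P[2])/2; d=P-ax; print(ax,np.hypot(*d.T),np.degrees(np.arctan2(d[:,1],d[:,0])))
h=cv2.cvtColor(f,cv2.COLOR_RGB2HSV); m=(((h[...,0]<8)|(h[...,0]>172))&(h[...,1]>90)).astype(np.uint8); m[:195]=0;m[225:]=0;m[:,:255]=0;m[:,287:]=0
ys,xs=np.nonzero(m); w=[ray("top",x,y,10)[:2] for x,y in zip(xs,ys)]; w=np.array(w); c=w.mean(0); _,_,V=np.linalg.svd(w-c)
print(len(xs),xs.mean(),ys.mean(),c,"dir from axis",np.degrees(np.arctan2(*(c-ax)[::-1])),"line",np.degrees(np.arctan2(V[0][1],V[0][0]))%180)
p=ray("top",240.4,206.9,122)[:2]; print("post",np.degrees(np.arctan2(*(p-ax)[::-1])),"red->post",np.degrees(np.arctan2(*(p-c)[::-1])))
# foot disc centre not needed
```

```text
[534.75573784  -7.18781295] [112.44151365 112.81480695 112.44151365] [  46.17978315  -43.89176335 -133.82021685]
59 272.59322033898303 210.96610169491527 [540.35789398  93.6568401 ] dir from axis 86.82035372754682 line 88.21009429743394
post 87.46622216492284 red->post 88.59711117611056
```

```bash
python3 -m creep '[{"x":2.0,"y":-0.3,"z":0,"rx":0,"ry":0,"rz":0.02,"hand":0},{"x":2.0,"y":-0.3,"z":0,"rx":0,"ry":0,"rz":0.02,"hand":0},{"x":2.0,"y":-0.3,"z":0,"rx":0,"ry":0,"rz":0.02,"hand":0},{"x":0.6,"y":-0.1,"z":0,"rx":0,"ry":0,"rz":0.01,"hand":0},{"x":0,"y":0,"z":0,"rx":0,"ry":0,"rz":0,"hand":0},{"x":0,"y":0,"z":0,"rx":0,"ry":0,"rz":0,"hand":0}]'
python3 - <<'E'
from h import *
f=report(); cv2.imwrite('pics/t4.png',f[:,:,::-1])
# balls: dark blobs near radius 112
g=f.max(2).astype(int)
R=[]
for a in (42,-48,-138):
    X=np.r_[AX+112*np.array([np.cos(np.radians(a)),np.sin(np.radians(a))]),42]; u,v=proj("top",X).round().astype(int)
    w=np.clip(55-g[v-8:v+9,u-8:u+9],0,None); yy,xx=np.mgrid[v-8:v+9,u-8:u+9]
    p=ray("top",(w*xx).sum()/w.sum(),(w*yy).sum()/w.sum(),42)[:2]; R.append(p); q=p-AX; print(a,np.hypot(*q).round(1),np.degrees(np.arctan2(q[1],q[0])).round(1))
q=R[0]-R[2]; print(np.degrees(np.arctan2(q[1],q[0])))
E
```

```text
clock: 10.35
eef_pos: [461.6, 49.2, 33.3]
tcp_rot: [3.142, -0.0, 0.738]
contact_force: [-0.9, 0.7, -1.0]
opening: 0.003
grasp_force: 0.1
tcp rad 92.5 ang 142.2 z 33.3 yaw 42.3 F [ 0.2 -0.2 -0.4] q6 0.94
orange 68 50.4 86.3
blue 149 168.6 65.9
green 71 49.1 -2.3
42 113.3 42.3
-48 111.6 -47.4
-138 110.7 -138.4
41.962522663264025
```

The orange vial is now at about 87.2° against a station direction of about 87.4°. I'll back off, lift, turn the wrist, and then go to the far side of the arm.

```bash
python3 -m creep '[{"x":-4,"y":0,"z":0,"rx":0,"ry":0,"rz":0,"hand":0},{"x":-4,"y":0,"z":0,"rx":0,"ry":0,"rz":0,"hand":0},{"x":0,"y":0,"z":-15,"rx":0,"ry":0,"rz":0,"hand":0},{"x":0,"y":0,"z":-30,"rx":0,"ry":0,"rz":0,"hand":0},{"x":0,"y":0,"z":-40,"rx":0,"ry":0,"rz":0,"hand":0},{"x":0,"y":0,"z":-40,"rx":0,"ry":0,"rz":0,"hand":0},{"x":0,"y":0,"z":-30,"rx":0,"ry":0,"rz":0,"hand":0},{"x":0,"y":0,"z":-12,"rx":0,"ry":0,"rz":0,"hand":0},{"x":0,"y":0,"z":0,"rx":0,"ry":0,"rz":-0.16,"hand":0},{"x":0,"y":0,"z":0,"rx":0,"ry":0,"rz":-0.16,"hand":0},{"x":0,"y":0,"z":0,"rx":0,"ry":0,"rz":-0.16,"hand":0},{"x":0,"y":0,"z":0,"rx":0,"ry":0,"rz":-0.16,"hand":0},{"x":0,"y":0,"z":0,"rx":0,"ry":0,"rz":0,"hand":0}]'
python3 - <<'E'
from h import *
f=report(); print(go([621,169,200]))
E
```

```text
clock: 12.02
eef_pos: [455.2, 43.7, 199.9]
tcp_rot: [-3.141, 0.0, 1.377]
contact_force: [-0.7, 0.6, -0.0]
opening: -0.002
grasp_force: 0.0
tcp rad 94.6 ang 147.2 z 199.9 yaw 78.7 F [-0.7  0.6  0.2] q6 0.29
orange 36 51.1 82.1
blue 149 168.6 65.9
green 72 49.1 -2.1
(array([155.2, 138.1,  -0.2]), array([455.3,  43.7, 199.9]), np.float64(78.74))
```

```bash
python3 -m creep '[{"x":20,"y":18,"z":0,"rx":0,"ry":0,"rz":0,"hand":0},{"x":27,"y":24,"z":0,"rx":0,"ry":0,"rz":0,"hand":0},{"x":27,"y":24,"z":0,"rx":0,"ry":0,"rz":0,"hand":0},{"x":27,"y":24,"z":0,"rx":0,"ry":0,"rz":0,"hand":0},{"x":27,"y":24,"z":0,"rx":0,"ry":0,"rz":0,"hand":0},{"x":27,"y":24,"z":0,"rx":0,"ry":0,"rz":0,"hand":0},{"x":0,"y":0,"z":0,"rx":0,"ry":0,"rz":0,"hand":0},{"x":0,"y":0,"z":25,"rx":0,"ry":0,"rz":0,"hand":0},{"x":0,"y":0,"z":30,"rx":0,"ry":0,"rz":0,"hand":0},{"x":0,"y":0,"z":25,"rx":0,"ry":0,"rz":0,"hand":0},{"x":0,"y":0,"z":17,"rx":0,"ry":0,"rz":0,"hand":0},{"x":0,"y":0,"z":0,"rx":0,"ry":0,"rz":0,"hand":0}]'
python3 - <<'E'
from h import *
print(go([621,169,103]))
f=grab_frame('side');cv2.imwrite('pics/s3.png',cv2.resize(f[130:300,240:440][:,:,::-1],None,fx=3.5,fy=3.5))
E
```

```text
clock: 13.58
eef_pos: [619.6, 168.8, 102.1]
tcp_rot: [-3.139, 0.001, 1.377]
contact_force: [-1.2, -0.3, 0.4]
opening: 0.001
grasp_force: 0.0
(array([ 0.5,  1.3, -0.9]), array([619.6, 168.8, 102.1]), np.float64(78.87))
```

View pics/s3.png

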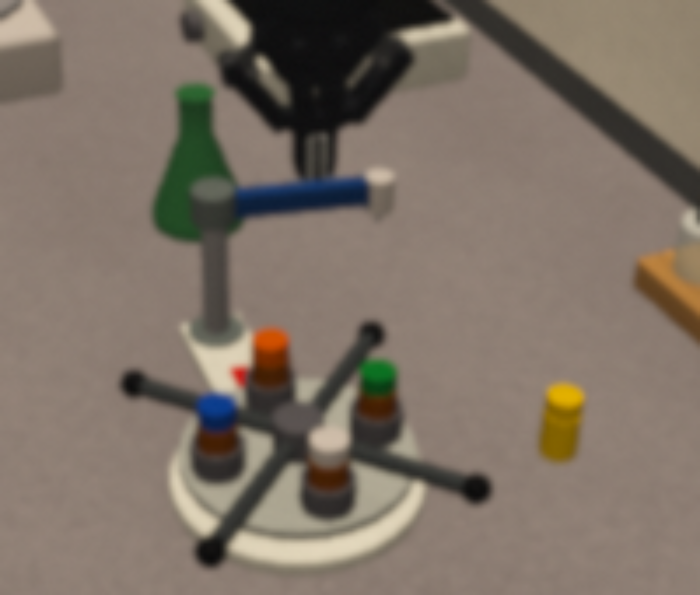

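The fingertip at crop (317,175) is behind the blue bar and at its height. The vials all stand in their cups, with orange at the red mark. I'll push the arm in.

```bash
python3 -m creep '[{"x":-5,"y":0,"z":0,"rx":0,"ry":0,"rz":0,"hand":0},{"x":-5,"y":0,"z":0,"rx":0,"ry":0,"rz":0,"hand":0},{"x":-4,"y":0,"z":0,"rx":0,"ry":0,"rz":0,"hand":0},{"x":-3,"y":0.5,"z":0,"rx":0,"ry":0,"rz":0.04,"hand":0},{"x":-6,"y":1.1,"z":0,"rx":0,"ry":0,"rz":0.08,"hand":0},{"x":-6,"y":1.1,"z":0,"rx":0,"ry":0,"rz":0.08,"hand":0},{"x":-6,"y":1.1,"z":0,"rx":0,"ry":0,"rz":0.08,"hand":0},{"x":-6,"y":1.1,"z":0,"rx":0,"ry":0,"rz":0.08,"hand":0},{"x":-6,"y":1.1,"z":0,"rx":0,"ry":0,"rz":0.08,"hand":0},{"x":-6,"y":1.1,"z":0,"rx":0,"ry":0,"rz":0.08,"hand":0},{"x":-6,"y":1.1,"z":0,"rx":0,"ry":0,"rz":0.08,"hand":0},{"x":-6,"y":1.1,"z":0,"rx":0,"ry":0,"rz":0.08,"hand":0},{"x":-6,"y":1.1,"z":0,"rx":0,"ry":0,"rz":0.08,"hand":0},{"x":-6,"y":1.1,"z":0,"rx":0,"ry":0,"rz":0.08,"hand":0},{"x":-6,"y":1.1,"z":0,"rx":0,"ry":0,"rz":0.08,"hand":0},{"x":-6,"y":1.1,"z":0,"rx":0,"ry":0,"rz":0.08,"hand":0},{"x":-6,"y":1.1,"z":0,"rx":0,"ry":0,"rz":0.08,"hand":0},{"x":-6,"y":1.1,"z":0,"rx":0,"ry":0,"rz":0.08,"hand":0},{"x":0,"y":0,"z":0,"rx":0,"ry":0,"rz":0,"hand":0}]'
python3 - <<'E'
from h import *
s=sense(); p=s['eef_pos'][:2]-[541.6,151.1]; th=np.arctan2(p[1],p[0]); r=np.hypot(*p)
print(r,np.degrees(th),'bar angle if touching',np.degrees(th-np.arcsin(17/r)),s['contact_force'].round(1),np.degrees(s['tcp_rot'][2]))
E
```

```text
clock: 16.0
eef_pos: [574.0, 84.3, 103.4]
tcp_rot: [3.142, 0.0, 0.217]
contact_force: [0.3, 0.5, 0.6]
opening: 0.001
grasp_force: 0.0
74.29780839548246 -64.10633262949516 bar angle if touching -77.33328963727332 [0.3 0.5 0.6] 12.4279337971722
```

```bash
python3 -m creep '[{"x":-4.5,"y":0.8,"z":0,"rx":0,"ry":0,"rz":0.06,"hand":0},{"x":-4.5,"y":0.8,"z":0,"rx":0,"ry":0,"rz":0.06,"hand":0},{"x":-4.5,"y":0.8,"z":0,"rx":0,"ry":0,"rz":0.06,"hand":0},{"x":-3,"y":0.5,"z":0,"rx":0,"ry":0,"rz":0.04,"hand":0},{"x":0,"y":0,"z":0,"rx":0,"ry":0,"rz":0,"hand":0}]'
for i in 1; do python3 -m creep '[{"x":-1,"y":0,"z":0,"rx":0,"ry":0,"rz":0.01,"hand":0},{"x":-1,"y":0,"z":0,"rx":0,"ry":0,"rz":0.01,"hand":0},{"x":0,"y":0,"z":0,"rx":0,"ry":0,"rz":0,"hand":0}]'; done
python3 - <<'E'
from h import *
s=sense(); p=s['eef_pos'][:2]-[541.6,151.1]; th=np.arctan2(p[1],p[0]); r=np.hypot(*p)
print(r,np.degrees(th),'bar angle if touching',np.degrees(th-np.arcsin(17/r)),s['contact_force'].round(1))
E
```

```text
clock: 16.62
eef_pos: [558.4, 79.4, 103.4]
tcp_rot: [3.142, -0.0, -0.001]
contact_force: [-0.1, 0.5, 0.7]
opening: 0.006
grasp_force: 0.0
clock: 17.0
eef_pos: [556.4, 79.4, 103.3]
tcp_rot: [3.142, -0.0, -0.022]
contact_force: [1.2, -0.6, 0.5]
opening: 0.002
grasp_force: 0.4
73.20987542136898 -78.37208797656965 bar angle if touching -91.79925422194061 [ 1.2 -0.6  0.5]
```

Small steps now, until the stop shows in the force.

```bash
python3 -m creep '[{"x":-0.7,"y":0,"z":0,"rx":0,"ry":0,"rz":0,"hand":0},{"x":-0.7,"y":0,"z":0,"rx":0,"ry":0,"rz":0,"hand":0},{"x":0,"y":0,"z":0,"rx":0,"ry":0,"rz":0,"hand":0}]'
python3 - <<'E'
from h import *
import time
f=grab_frame('top');cv2.imwrite('pics/t5.png',f[:,:,::-1]); print(sense()['contact_force'])
E
```

```text
clock: 17.38
eef_pos: [555.9, 79.4, 103.4]
tcp_rot: [-3.142, -0.002, -0.022]
contact_force: [4.7, -1.1, -2.8]
opening: -0.0
grasp_force: 2.4
[ 5.00506126 -0.83154807 -3.60105363]
```

The force has risen to 5 N, against about 0.8 N of friction, and the TCP has stalled, so the arm is on its stop. I'll retreat and check.

```bash
python3 -m creep '[{"x":4,"y":0,"z":0,"rx":0,"ry":0,"rz":0,"hand":0},{"x":8,"y":0,"z":0,"rx":0,"ry":0,"rz":0,"hand":0},{"x":10,"y":0,"z":0,"rx":0,"ry":0,"rz":0,"hand":0},{"x":0,"y":0,"z":-30,"rx":0,"ry":0,"rz":0,"hand":0},{"x":0,"y":0,"z":-40,"rx":0,"ry":0,"rz":0,"hand":0},{"x":0,"y":0,"z":-40,"rx":0,"ry":0,"rz":0,"hand":0},{"x":-10,"y":-30,"z":-10,"rx":0,"ry":0,"rz":0,"hand":0},{"x":-10,"y":-50,"z":0,"rx":0,"ry":0,"rz":0,"hand":0},{"x":-10,"y":-50,"z":0,"rx":0,"ry":0,"rz":0,"hand":0},{"x":-10,"y":-50,"z":0,"rx":0,"ry":0,"rz":0,"hand":0},{"x":-10,"y":-40,"z":0,"rx":0,"ry":0,"rz":0,"hand":0},{"x":0,"y":0,"z":0,"rx":0,"ry":0,"rz":0,"hand":0},{"x":0,"y":0,"z":0,"rx":0,"ry":0,"rz":0,"hand":0}]'
python3 - <<'E'
from h import *
f=report()
a=cv2.resize(f[145:270,215:375][:,:,::-1],(400,312),interpolation=cv2.INTER_CUBIC)
g=grab_frame('side'); b=cv2.resize(g[150:306,230:430][:,:,::-1],(400,312),interpolation=cv2.INTER_CUBIC)
cv2.imwrite('pics/fin.png',np.hstack([a,b]))
E
```

```text
clock: 19.05
eef_pos: [532.0, 299.7, 223.1]
tcp_rot: [3.141, 0.0, -0.022]
contact_force: [0.1, 0.4, -1.2]
opening: 0.003
grasp_force: 0.0
tcp rad 306.7 ang 90.5 z 223.2 yaw -1.3 F [ 0.2 -1.  -0.3] q6 2.1
blue 120 110.6 85.9
blue 70 49.4 175.8
green 70 49.3 -2.1
```

View pics/fin.png

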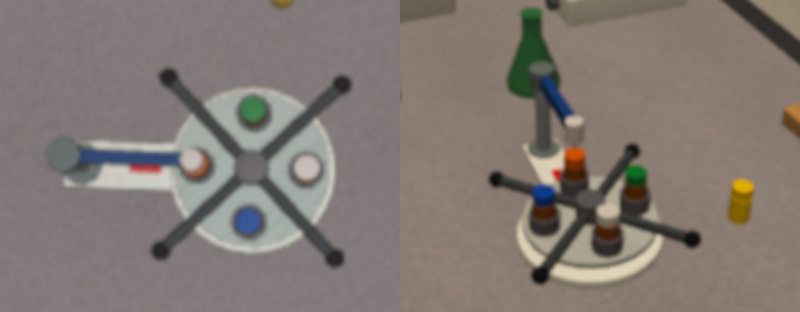

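The picture shows the arm in, with its head at (192,160) over the orange cap, and all vials in their cups. One numeric check remains before hand-in.

Run:
```python
from h import *
B=[(168,77),(342,85),(335,258),(160,251)]
P=np.array([ray("top",215+u/2.5,145+v/2.496,42)[:2] for u,v in B]); ax=P.mean(0); d=P-ax
print(ax,np.degrees(np.arctan2(d[:,1],d[:,0])))
for n,u,v in(("head",191,160),("post",63,154)):
    print(n,ray("top",215+u/2.5,145+v/2.496,120)[:2])
h=ray("top",215+191/2.5,145+160/2.496,120)[:2];p=ray("top",215+63/2.5,145+154/2.496,121)[:2]
print(np.degrees(np.arctan2(*(p-h)[::-1])),np.degrees(np.arctan2(*(h-ax)[::-1])),np.hypot(*(h-ax)),np.hypot(*(h-p)))
```

```text
[534.34993718  -7.24473504] [  41.90148145  -48.21728532 -137.84616394  131.96558425]
head [536.02486182  42.40934485]
post [542.366066   152.06633561]
86.7273930056791 88.0680391266931 49.682321018345334 109.67816643285707
```

```bash
python3 -c "
from rig import *
print(sign_off())"
```

```text
the job is handed in; nothing more can be done
None
```

I turned the carousel until the orange-capped vial stood at the station, within about half a degree by the camera, then pushed the arm in until it stalled against its stop. Its head stands over the orange cap, all four vials are still in their cups, and I handed the job in after about 19 s of robot time; sign-off gave no verdict.

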